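# Clamp the glued remote control in the gluing jig

## Task

The split casing of the black remote control lying nearest you has just been glued: lay the remote flat and square, buttons up, in the pocket of the wooden gluing jig and let go of it. Then pump the clamp's orange trigger, stroke by stroke, until the soft pad presses the remote against the far stops and the pad's yellow spring pins have sunk about halfway into the red jaw, never all the way; move the jaw with the trigger only. Finish while still holding the trigger squeezed so, and leave the tape measure, spectacle case and earbud case where they are.

Things in the scene. Friction and masses are not known exactly. Their poses are not given: they have to be found in the camera images.
- remote: Loose black remote control with red buttons on top, 158 long (its x) x 42 wide (its y) x 16 to 18 mm high, about 0.12 kg. Origin at the centre of its underside, z up. It lies flat on the worktop; grasp it across its 42 mm width. Either end may point either way in the pocket.
- clamp: Gluing jig fixed to the worktop: T-shaped plywood board 10 mm thick with a black one-hand clamp. Frame for all places here (mm): x = the way the jaw advances, z up, origin on the worktop under the pocket. Cross-piece with pocket: x -40 to 42, y -98 to 98. Stem, 64 wide, back to x -262. The black clamp body spans x -204 to -138, y -20 to 20, top z 92.
- handle (a point): Middle of the rear face of the fixed black handle, at (-198.5, 0, 130) in the clamp frame. The handle stands upright behind the trigger: x -198.5 to -184.5, 26 wide, top at z 156. Trigger and handle can be squeezed from above, fingers closing along x: outside width 49 at rest, 27 fully squeezed. Or the trigger alone can be pushed towards -x.
- pocket (a point): Centre of the pocket floor, 10 mm above the worktop, axes as clamp. Seated, the remote's underside centre is here, its length along y. Walls 13 mm high: two far stops (faces at x 21, y 33 to 97 either side; the 66 mm gap between has room for a finger) and end stops (inner faces y -82 and 82, x -20 to 18; 3 mm play each end). Open towards the jaw (-x).
- jaw: Red jaw, 46 wide, z 12 to 38, front face at x -106 of the clamp frame when jaw_slide = 0, on a toothed steel rod (10 wide, up to z 36) that sticks out behind the clamp body to x -255. Origin: the clamp's origin shifted along x by jaw_slide. Do not push it directly.
- jaw_slide (a joint): How far the jaw has advanced along the clamp's x, m, 0 to 0.084; starts at 0 to 0.016. The jaw slides with 9 N of friction and stays where it is when the trigger is let go, also with the pad pressed up to 9 mm. With the remote against the far stops the pad touches it at jaw_slide = 0.066.
- pad: Black rubber pad (6 thick, 44 wide, 14 high, z 12.5 to 26.5) in front of the red jaw on two yellow spring pins; its front face is at x = -87 when jaw_slide = 0 and pad_press = 0. Origin: the clamp's origin shifted along x by jaw_slide - pad_press.
- pad_press (a joint): How far the pad is pressed back towards the jaw, m: 0 free (13 mm of yellow pin visible) to 0.012 bottomed out. Spring of 1 N/mm. Right when about half pressed: 0.003 to 0.009; beyond 0.011 the remote is crushed.
- trigger: Orange trigger lever, 9 mm thick, 22 wide. Origin on its pivot, at (-165, 0, 82) in the clamp frame; z along the lever towards its free end, 68 mm from the pivot. Its part 12 to 68 mm above the pivot is what fingers can touch.
- trigger_grip (a point): Point on the trigger's front face (the side away from the handle), 46 mm above the pivot: a good place to push. At rest at (-151, 0, 126) in the clamp frame; moves about 20 mm towards the handle in a full stroke.
- trigger_turn (a joint): Trigger angle, rad: 0 at rest (leaning 0.21 towards the jaw) to 0.42 fully squeezed; a light spring returns it. Drives the jaw 36 mm per rad after up to 4.5 mm of idle pawl travel: a full stroke gives 3 teeth = 13.5 mm; on the way back the pawl clicks over the teeth. The jaw only advances, no release. At the grip about 10 N moves the jaw, 15 N with the pad half pressed.
- tape_measure: Bystander: yellow tape measure, 30x80x61 mm. Leave alone.
- spectacle_case: Bystander: cream spectacle case, 71x158x41 mm. Leave alone.
- earbud_case: Bystander: white earbud case with a black band, 46x60x25 mm. Leave alone.

How it is judged:
By the outcome, as a careful person would: the job done as asked, in the order asked, and still so for the second after the job is handed in, while the arm keeps its last pose, push and grip.
It also fails if it takes over 69 s, if anything falls off the work surface, if the arm or the gripper's body presses on something with over 40 N, if the wrist force passes 120 N, or if a joint passes its speed limit or range.

## Robot

A 6-joint arm with a two-finger parallel gripper is mounted at the origin on a cart in front of the work surface, level with it; the furniture and walls round the work are solid. World frame = base frame: x ahead of the robot, y to its left, z up, the work surface at z = 0. Lengths are in mm, angles in rad, forces in N, time in s.
With the tool pointing down it reaches from about 350 to 875 mm from the base axis. Payload 4.2 kg.
Tool frame: the origin (TCP) lies midway between the tips of the shut fingers; the grasp point (between the pads) lies 19 mm behind it; z points along the fingers, y is the line along which they close (so a half turn about z gives the same grasp; the last joint's range is limited). The gripper opens to 85 mm and grips with 20 to 120 N. Pads are 22 mm wide; open, the fingers measure 114 mm over their backs; the gripper's body (76 mm by 85 mm) begins 54 mm behind the grasp point. The pads swing forward as they close: fully open they stand 13 mm farther back than shut.
Start: joints at [-1.032, 0.385, 0.008, 0, -1.194, -0.259], TCP at [172.618, -600.668, 231.312] pointing down, gripper open.
Joint ranges: [-3.14, 3.14], [-1.21, 2.06], [-1.07, 1.41], [-3.16, 2.05], [-2.99, -0.16], [-3.1, 3.1]. Speed limits (rad/s): [2.79, 2.79, 3.14, 3.14, 3.14, 3.14].

## Interface

Orientations are given as a unit quaternion [x, y, z, w].
In Python, from bench import arm, eyes, nets gives the robot as it stands.
- The arm moves only by the tool apply_moves, never from a script. Its arguments are lists of equal length, an entry for each row: "delta_rot": the turn, a rotation vector about the tool's x, y, z as a fraction of full scale, a list of three; "xyz": the shift along the tool's x, y, z as a fraction of full scale, a list of three; "hand": the gripper command: -1 is fully open, 1 is shut, values between are in proportion. In form: {"delta_rot": [[ax, ay, az], ...], "xyz": [[dx, dy, dz], ...], "hand": [hand, ...]}. A call has 1 to 20 rows; each row shifts and turns the commanded pose from where the row before left it, along the tool's axes as they then stand; what a row does not reach is not made up. Full scale, the value 1, is 0.025 m for a shift and 6 degrees for a turn. A row lasts 1/12 s, in which the tool goes at most 41.7 mm and 7.16 degrees, less where a joint would pass 70% of its speed; a pose out of reach is approached as far as the arm can. A call with a number of a shift or a turn outside -1 to 1 is refused whole. A call with a gripper value outside its range is refused whole. The fingers move at their own pace and stop on an object; the grip force is fixed at half the most. Time passes only in rows, so rows that do not move let the fingers close. It gives the time, the measured TCP pose, the force, the opening and the grip force at its end, in the units of the state.
- arm.read_state(): the state, without advancing time (a new reading comes with each control period).
- eyes.get_image(name): name is "scene" or "top"; returns a dict with "frame" (400x640x3 uint8, red, green, blue), "range_z" (400x640 float32, mm along the optical axis (not along the pixel's ray), 0 where there is no reading), "camera_matrix" (3x3 intrinsics, pixels), "R" (3x3) and "t" (3): a world point X has camera coordinates R X + t. Camera axes: x right, y down, z forward; pixel columns grow to the right and rows downward; lengths in mm; the calibration is good to about 2 mm. A picture is of the moment at which its call begins.
- arm.job_done(): hands the job in; it is judged then, once.
Trained networks look in a picture, given as the dict that the camera call returned (one of the last four; its "shot" number tells which), for a name from the list of things; names that differ only in an ending like _2 or _b are one class to them, and where a whole thing is asked for, a point or a joint stands for the part that bears it (a point fixed in the world has none). Each returns a list of dicts, best first, with "score" (0 to 1); they miss things now and then, are a little off and sometimes report something else, mostly with a low value. They report only what shows in the picture. A call takes as long as a camera call.
- nets.look_for(name, picture): "bbox" ([left, top, right, bottom] in pixels, round what is visible of it).
- nets.masks_of(name, picture): "region" (400x640 bool, what is visible of it) and "bbox" ([left, top, right, bottom] in pixels, round what is visible of it).
The state is a dict: "clock": time; "joints": joint angles; "joint_vel": joint speeds; "joint_efforts": joint torques, N m; "position": TCP position; "ee_rot": TCP orientation; "contact_force": force on the tool from outside, world axes, zero at the start; "wrist_torque": the same for the moment, N m; "gripper_width": finger opening in mm; "grasp_force": force on a finger pad.
Only numpy, scipy, OpenCV 4.12 (cv2) and the standard library are available. Lean on these libraries where they do the work, as an engineer would, in place of code of your own. Each camera call takes 0.05 s, during which the arm holds its last target. There are 200 camera calls.

## Working session

There is one attempt and no reset: what is moved stays moved. The work goes in short steps, Python scripts to look and compute and a tool call to move; the robot and the scene stay as the last step left them, time stands still between calls to the robot, and variables do not carry over. Pictures are saved under pics/ and viewed, at most 10 in all, crops included, and the job is handed in when it is done.

Besides the shell and the picture viewer there is one more tool, called after "Request:" by a JSON object that holds its "api" and its "payload", one argument or row to a line. apply_moves: Moves the arm, as the interface text tells. Its arguments: {"type":"object","properties":{"delta_rot":{"type":"array"},"xyz":{"type":"array"},"hand":{"type":"array"}},"required":["delta_rot","xyz","hand"]}

```bash
mkdir -p pics; cat > h.py <<'E'
import numpy as np, cv2
from bench import arm, eyes, nets
def pts(p, m):
    K=np.array(p["camera_matrix"]);R=np.array(p["R"]);t=np.array(p["t"])
    v,u=np.nonzero(m&(p["range_z"]>0));z=p["range_z"][v,u]
    c=np.stack([(u-K[0,2])/K[0,0]*z,(v-K[1,2])/K[1,1]*z,z],1)
    return (c-t)@R
def proj(p,X):
    K=np.array(p["camera_matrix"]);c=np.array(p["R"])@np.array(X)+np.array(p["t"]);q=K@c;return q[:2]/q[2]
def save(p,n): cv2.imwrite(n,cv2.cvtColor(p["frame"],cv2.COLOR_RGB2BGR))
E
python3 - <<'E'
from h import *
s=arm.read_state();print({k:np.round(v,3) for k,v in s.items()})
ims=[]
for c in ("scene","top"):
    p=eyes.get_image(c);save(p,f"pics/{c}0.png")
    print(c,"campos",np.round(-np.array(p["R"]).T@np.array(p["t"])),np.round(np.array(p["R"]),2).tolist())
    for n in ["remote","clamp","jaw","pad","trigger","tape_measure","spectacle_case","earbud_case"]:
        for r in nets.masks_of(n,p)[:2]:
            if r["score"]<.3: continue
            X=pts(p,r["region"])
            if len(X)<5: print(n,r["score"],len(X));continue
            q=X[X[:,2]>np.percentile(X[:,2],40)]
            rr=cv2.minAreaRect(X[:,:2].astype(np.float32))
            print(n,round(r["score"],2),np.round(r["bbox"]).tolist(),len(X),"med",np.round(np.median(X,0)),"min",np.round(np.percentile(X,2,axis=0)),"max",np.round(np.percentile(X,98,axis=0)),"rect",np.round(rr[0]),np.round(rr[1]),round(rr[2],1))
E
```

```text
{'clock': np.float64(0.0), 'joints': array([-1.032,  0.386,  0.007, -0.   , -1.194, -0.259]), 'joint_vel': array([-0.   ,  0.   , -0.001, -0.   ,  0.002,  0.001]), 'joint_efforts': array([ 1.0000e-03, -3.9229e+01,  1.8841e+01,  4.1860e+00, -5.0000e-03,
       -0.0000e+00]), 'position': array([ 172.456, -600.13 ,  230.226]), 'ee_rot': array([-0.139,  0.99 ,  0.001, -0.   ]), 'contact_force': array([-0.084,  0.761,  0.944]), 'wrist_torque': array([-0.023,  0.03 ,  0.009]), 'grasp_force': np.float64(0.0), 'gripper_width': np.float64(85.827)}
scene campos [ -90. -774.  506.] [[0.65, -0.76, -0.0], [-0.31, -0.26, -0.91], [0.69, 0.6, -0.41]]
remote 0.66 [289.0, 280.0, 364.0, 299.0] 1035 med [ 406. -355.   18.] min [ 346. -406.    2.] max [ 469. -279.   21.] rect [ 310. -439.] [369. 162.] 45.4
clamp 0.97 [240.0, 179.0, 348.0, 258.0] 1947 med [487. -91.  36.] min [ 436. -223.    7.] max [585. -12. 150.] rect [524. -56.] [459. 210.] 77.0
clamp 0.74 [264.0, 235.0, 295.0, 266.0] 725 med [ 410. -193.   36.] min [ 389. -216.    4.] max [ 441. -167.   63.] rect [ 416. -189.] [38. 77.] 51.2
jaw 0.57
[... 1789 characters left out ...]
  12.] min [ 444. -283.    4.] max [677. -12. 149.] rect [ 540. -127.] [200. 309.] 34.1
tape_measure 0.61 [300.0, 241.0, 325.0, 262.0] 355 med [ 418. -183.   55.] min [ 394. -219.    1.] max [ 446. -152.   64.] rect [ 422. -187.] [31. 80.] 34.1
spectacle_case 0.88 [201.0, 128.0, 258.0, 166.0] 1270 med [692.  45.  39.] min [652. -23.  22.] max [736. 113.  44.] rect [696.  45.] [ 68. 156.] 24.3
spectacle_case 0.73 [270.0, 206.0, 279.0, 224.0] 89 med [503. -89. 118.] min [ 495. -100.   57.] max [515. -77. 150.] rect [505. -87.] [17. 27.] 20.3
earbud_case 0.6 [399.0, 183.0, 420.0, 204.0] 320 med [ 585. -441.   25.] min [ 562. -468.    9.] max [ 610. -417.   29.] rect [ 587. -443.] [45. 57.] 45.1
```

```bash
python3 - <<'E'
from h import *
from scipy.optimize import minimize
p=eyes.get_image("top")
X=pts(p,np.ones((400,640),bool))
X=X[(X[:,2]>-12)&(X[:,2]<170)]
lab=X[:,2]>5
def sd(q):
    def box(x0,x1,y0,y1): 
        d=np.maximum.reduce([x0-q[:,0],q[:,0]-x1,y0-q[:,1],q[:,1]-y1]);return d
    return np.minimum(box(-40,42,-98,98),box(-262,-30,-32,32))
def loc(a,XY):
    c,s=np.cos(a[2]),np.sin(a[2]);d=XY-a[:2];return np.stack([d[:,0]*c+d[:,1]*s,-d[:,0]*s+d[:,1]*c],1)
def cost(a):
    d=sd(loc(a,X[:,:2]));m=d<20
    pr=1/(1+np.exp(d/2.0))
    return np.sum(np.abs(pr-lab)[m])
best=None
for th in np.deg2rad(np.arange(-65,-40,4)):
  for x in (575,600,625):
    for y in (-170,-200):
      r=minimize(cost,[x,y,th],method="Nelder-Mead",options=dict(initial_simplex=np.array([[x,y,th],[x+15,y,th],[x,y+15,th],[x,y,th+.1]])))
      if best is None or r.fun<best.fun: best=r
a=best.x;print(best.fun,np.round(a[:2],1),np.rad2deg(a[2]))
L=loc(a,X[:,:2])
def W(x,y,z):
    c,s=np.cos(a[2]),np.sin(a[2]);return [a[0]+c*x-s*y,a[1]+s*x+c*y,z]
# walls
w=(X[:,2]>18)&(X[:,2]<30)&(abs(L[:,1])<110)&(L[:,0]>-30)&(L[:,0]<60)
print("walls",len(L[w]),np.percentile(L[w],[3,97],axis=0).round(1))
f=p["frame"].copy()
f=cv2.resize(f[90:330,180:440],None,fx=3,fy=2.5*1.2,interpolation=cv2.INTER_CUBIC)[:600*2]
def pp(P): u=proj(p,P);return tuple(int(v) for v in ((u-[180,90])*3+1))
for poly in [[(-40,-98,10),(42,-98,10),(42,98,10),(-40,98,10)],[(-262,-32,10),(-40,-32,10),(-40,32,10),(-262,32,10)],[(21,-97,23),(21,97,23)],[(-198.5,-13,156),(-198.5,13,156)]]:
    for i in range(len(poly)): cv2.line(f,pp(W(*poly[i])),pp(W(*poly[(i+1)%len(poly)])),(0,255,0),1)
f=cv2.resize(f,None,fx=.83,fy=.83)
cv2.imwrite("pics/a.png",f[:600,:800,::-1])
for n,P in dict(handle=(-198.5,0,130),trig=(-151,0,126),pocket=(0,0,10)).items(): print(n,np.round(W(*P),1))
print(a.tolist())
E
```

```text
377.73301506087955 [ 601.8 -217.6] -53.85268996563964
walls 435 [[-17.  -95.8]
 [ 35.8  94.3]]
handle [484.7 -57.3 130. ]
trig [512.7 -95.7 126. ]
pocket [ 601.8 -217.6   10. ]
[601.7639876690628, -217.62161227900333, -0.9399067509561236]
```

View pics/a.png

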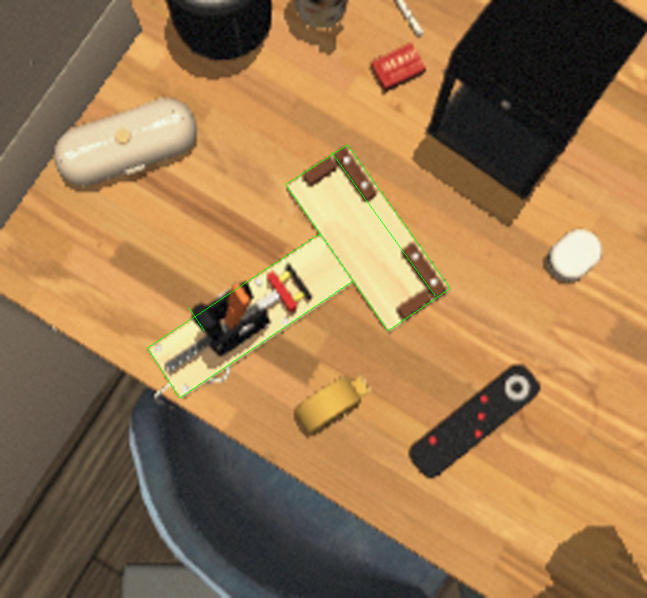

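Request:
{"api": "apply_moves", "payload": {
  "delta_rot": [
    [0,0,0.995],
    [0,0,0.995],
    [0,0,0.995],
    [0,0,0.995],
    [0,0,0.995],
    [0,0,0.995],
    [0,0,0.995],
    [0,0,0.995],
    [0,0,0.995],
    [0,0,0.995],
    [0,0,0.995]
  ],
  "xyz": [
    [0,0,0],
    [0,0,0],
    [0,0,0],
    [0,0,0],
    [0,0,0],
    [0,0,0],
    [0,0,0],
    [0,0,0],
    [0,0,0],
    [0,0,0],
    [0,0,0]
  ],
  "hand": [-1,-1,-1,-1,-1,-1,-1,-1,-1,-1,-1]
}}

```text
clock: 1.87
position: [172.6, -600.7, 231.3]
ee_rot: [0.422, 0.907, 0.0, -0.0]
contact_force: [-0.2, -0.5, 0.1]
gripper_width: 85.5
grasp_force: 0.0
```

Request:
{"api": "apply_moves", "payload": {
  "delta_rot": [
    [0,0,0],
    [0,0,0],
    [0,0,0],
    [0,0,0],
    [0,0,0],
    [0,0,0],
    [0,0,0],
    [0,0,0],
    [0,0,0],
    [0,0,0],
    [0,0,0],
    [0,0,0],
    [0,0,0],
    [0,0,0],
    [0,0,0]
  ],
  "xyz": [
    [0.142,1,0.371],
    [0.142,1,0.371],
    [0.142,1,0.371],
    [0.142,1,0.371],
    [0.142,1,0.371],
    [0.142,1,0.371],
    [0.142,1,0.371],
    [0.142,1,0.371],
    [0.142,1,0.371],
    [0.142,1,0.371],
    [0.142,1,0.371],
    [0.142,1,0.371],
    [0.142,1,0.371],
    [0.142,1,0.371],
    [0,0,0]
  ],
  "hand": [-1,-1,-1,-1,-1,-1,-1,-1,-1,-1,-1,-1,-1,-1,-1]
}}

```text
clock: 3.12
position: [408.7, -333.6, 100.0]
ee_rot: [0.418, 0.908, 0.0, -0.001]
contact_force: [0.9, -0.1, -1.2]
gripper_width: 85.3
grasp_force: 0.0
```

```bash
cat >> h.py <<'E'
from scipy.spatial.transform import Rotation as Ro
def go(pos,yaw=None,s=None):
    "print yaw turn (tool z, deg) first, then the shift in the tool axes after the turn, as full-scale totals"
    s=s or arm.read_state();R=Ro.from_quat(s["ee_rot"]);M=R.as_matrix()
    cy=np.rad2deg(np.arctan2(M[1,1],M[0,1]));d=0 if yaw is None else -(((yaw-cy)+180)%360-180)
    # tilt error
    print("t",round(float(s["clock"]),2),"pos",np.round(s["position"],1),"yaw",round(cy,2),"zax",np.round(M[:,2],4),"F",np.round(s["contact_force"],1),"w",np.round(s["gripper_width"],1),"g",np.round(s["grasp_force"],1))
    M2=M@Ro.from_rotvec([0,0,np.deg2rad(d)]).as_matrix()
    print("turn rows",round(d/6,3),"shift rows",np.round(M2.T@(np.array(pos)-s["position"])/25,3))
E
python3 - <<'E'
from h import *
p=eyes.get_image("scene");q=eyes.get_image("top")
for p in (p,q):
    r=nets.masks_of("remote",p)
    if r:
        r=r[0];X=pts(p,r["region"]);X=X[(X[:,2]>8)&(X[:,2]<24)&(abs(X[:,0]-406)<80)&(abs(X[:,1]+336)<90)]
        print(r["score"],len(X),cv2.minAreaRect(X[:,:2].astype(np.float32)))
go([406.5,-335.5,2],40.4)
E
```

```text
0.71 1134 ((404.5075988769531, -339.8529052734375), (43.129127502441406, 155.34332275390625), 38.463748931884766)
0.65 416 ((380.45477294921875, -304.0277404785156), (40.99599838256836, 71.10298156738281), 38.87538528442383)
t 3.32 pos [ 407.  -336.6  101.8] yaw 40.34 zax [ 5.e-04 -4.e-04 -1.e+00] F [-0.2 -0.5 -0.4] w 85.5 g 0.0
turn rows -0.009 shift rows [0.05  0.012 3.994]
```

Request:
{"api": "apply_moves", "payload": {
  "delta_rot": [
    [0,0,0.1],
    [0,0,0],
    [0,0,0],
    [0,0,0],
    [0,0,0],
    [0,0,0],
    [0,0,0],
    [0,0,0],
    [0,0,0],
    [0,0,0],
    [0,0,0],
    [0,0,0],
    [0,0,0],
    [0,0,0],
    [0,0,0],
    [0,0,0]
  ],
  "xyz": [
    [0,0,0.7],
    [0,0,0.7],
    [0,0,0.7],
    [0,0,0.7],
    [0,0,0.6],
    [0,0,0.4],
    [0,0,0.15],
    [0,0,0],
    [0,0,0],
    [0,0,0],
    [0,0,0],
    [0,0,0],
    [0,0,0],
    [0,0,0],
    [0,0,0],
    [0,0,0]
  ],
  "hand": [-1,-1,-1,-1,-1,-1,-1,-1,1,1,1,1,1,1,1,1]
}}

```text
clock: 4.65
position: [407.7, -336.4, 4.0]
ee_rot: [0.424, 0.906, -0.0, 0.001]
contact_force: [-0.0, -0.3, 5.4]
gripper_width: 38.3
grasp_force: 60.1
```

Request:
{"api": "apply_moves", "payload": {
  "delta_rot": [
    [0,0,0],
    [0,0,0],
    [0,0,0],
    [0,0,0],
    [0,0,0],
    [0,0,0]
  ],
  "xyz": [
    [0,0,-0.4],
    [0,0,-0.8],
    [0,0,-1],
    [0,0,-1],
    [0,0,-0.6],
    [0,0,0]
  ],
  "hand": [1,1,1,1,1,1]
}}

```text
clock: 5.15
position: [409.4, -337.2, 102.1]
ee_rot: [0.424, 0.906, -0.0, 0.004]
contact_force: [0.2, 0.0, -0.7]
gripper_width: 38.4
grasp_force: 60.4
```

```bash
python3 - <<'E'
from h import *
p=eyes.get_image("scene");f=p["frame"];save(p,"pics/s1.png")
cv2.imwrite("pics/b.png",cv2.resize(f[140:340,200:440,::-1],None,fx=3,fy=3,interpolation=cv2.INTER_CUBIC))
r=nets.masks_of("remote",p)
for x in r[:1]:
    X=pts(p,x["region"]);print(x["score"],len(X),np.percentile(X,[5,50,95],axis=0).round())
go([601.8-2.5*.59,-217.6+2.5*.807,100],126.15)
E
```

```text
0.73 1060 [[ 354. -400.  104.]
 [ 406. -343.  116.]
 [ 453. -286.  118.]]
t 5.25 pos [ 407.1 -335.9   98.4] yaw 39.74 zax [ 1.6e-03 -1.0e-04 -1.0e+00] F [-1.1  0.8 -1.8] w 38.9 g 60.4
turn rows -14.402 shift rows [-9.08  -0.672 -0.052]
```

View pics/b.png

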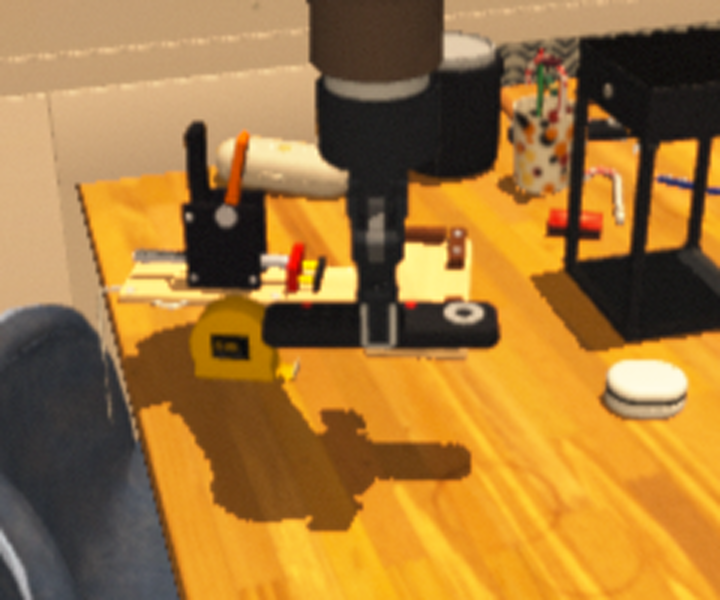

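Request:
{"api": "apply_moves", "payload": {
  "delta_rot": [
    [0,0,-1],
    [0,0,-1],
    [0,0,-1],
    [0,0,-1],
    [0,0,-1],
    [0,0,-1],
    [0,0,-1],
    [0,0,-1],
    [0,0,-1],
    [0,0,-1],
    [0,0,-1],
    [0,0,-1],
    [0,0,-1],
    [0,0,-1],
    [0,0,-0.4]
  ],
  "xyz": [
    [0,0,0],
    [0,0,0],
    [0,0,0],
    [0,0,0],
    [0,0,0],
    [0,0,0],
    [0,0,0],
    [0,0,0],
    [0,0,0],
    [0,0,0],
    [0,0,0],
    [0,0,0],
    [0,0,0],
    [0,0,0],
    [0,0,0]
  ],
  "hand": [1,1,1,1,1,1,1,1,1,1,1,1,1,1,1]
}}

```text
clock: 6.5
position: [406.0, -335.5, 96.0]
ee_rot: [-0.312, 0.95, 0.001, -0.001]
contact_force: [0.7, 1.0, 0.1]
gripper_width: 38.5
grasp_force: 60.4
```

Request:
{"api": "apply_moves", "payload": {
  "delta_rot": [
    [0,0,0],
    [0,0,0],
    [0,0,0],
    [0,0,0],
    [0,0,0],
    [0,0,0],
    [0,0,0],
    [0,0,0],
    [0,0,0],
    [0,0,0],
    [0,0,0],
    [0,0,0],
    [0,0,0]
  ],
  "xyz": [
    [-0.4,0,0],
    [-0.9,-0.1,0],
    [-0.9,-0.1,0],
    [-0.9,-0.1,0],
    [-0.9,-0.1,0],
    [-0.9,-0.1,0],
    [-0.9,-0.1,0],
    [-0.9,-0.07,0],
    [-0.9,0,0],
    [-0.9,0,0.5],
    [-0.58,0,1],
    [0,0,0.5],
    [0,0,0]
  ],
  "hand": [1,1,1,1,1,1,1,1,1,1,1,1,1]
}}

```text
clock: 7.58
position: [598.0, -213.7, 42.6]
ee_rot: [-0.31, 0.951, 0.002, -0.004]
contact_force: [-0.6, -0.4, -0.7]
gripper_width: 38.5
grasp_force: 60.4
```

```bash
cat >> h.py <<'E'
A=np.array([601.76,-217.62,-0.9399])
c_,s_=np.cos(A[2]),np.sin(A[2])
def L(X): d=np.atleast_2d(X)[:,:2]-A[:2];return np.c_[d[:,0]*c_+d[:,1]*s_,-d[:,0]*s_+d[:,1]*c_,np.atleast_2d(X)[:,2]]
def W(x,y,z): return [A[0]+c_*x-s_*y,A[1]+s_*x+c_*y,z]
E
python3 - <<'E'
from h import *
s=arm.read_state();print("tcp clamp",L(s["position"]).round(1))
for c in ("top","scene"):
    p=eyes.get_image(c);f=p["frame"];save(p,f"pics/{c}2.png")
    if c=="top": cv2.imwrite("pics/c.png",cv2.resize(f[120:270,200:380,::-1],None,fx=4,fy=4,interpolation=cv2.INTER_CUBIC))
    for x in nets.masks_of("remote",p)[:2]:
        X=L(pts(p,x["region"]));z=s["position"][2];X=X[(X[:,2]>z+6)&(X[:,2]<z+26)]
        if len(X)<20: continue
        print(c,x["score"],len(X),"y1..99",np.percentile(X[:,1],[0,1,3,50,97,99,100]).round(1),"x",np.percentile(X[:,0],[1,99]).round(1),cv2.minAreaRect(X[:,:2].astype(np.float32)),"z",np.median(X[:,2]))
        for lo,hi in((-90,-70),(70,90)):
            q=X[(X[:,1]>lo)&(X[:,1]<hi)];print(lo,len(q),q.mean(0).round(1),np.median(q[:,2]))
go(W(-2.5,0,14),126.15)
E
```

```text
tcp clamp [[-5.4 -0.7 42.6]]
top 0.88 428 y1..99 [-76.7 -75.6 -74.  -39.6  62.4  67.2  73. ] x [-26.2  12.8] ((-7.672966003417969, -1.750701904296875), (39.931034088134766, 150.07412719726562), 0.9231918454170227) z 55.684669109910445
-90 36 [ -6.4 -73.2  54.4] 54.58232843571531
70 2 [-23.8  71.7  53.4] 53.39816758971983
scene 0.94 482 y1..99 [-80.  -79.4 -78.  -24.3  67.   75.   76.4] x [-22.9  16.8] ((-2.417306900024414, -1.8855438232421875), (156.4397735595703, 40.90221405029297), 89.42305755615234) z 61.23890583872024
-90 94 [ -3.3 -75.4  56.3] 56.39836644957688
70 12 [-3.5 74.  60.9] 60.837261066441016
t 7.78 pos [ 600.7 -215.9   48.4] yaw 126.14 zax [ 1.1e-03 -4.0e-04 -1.0e+00] F [ 0.5  0.2 -0.8] w 38.4 g 60.4
turn rows -0.002 shift rows [0.007 0.021 1.378]
```

View pics/c.png

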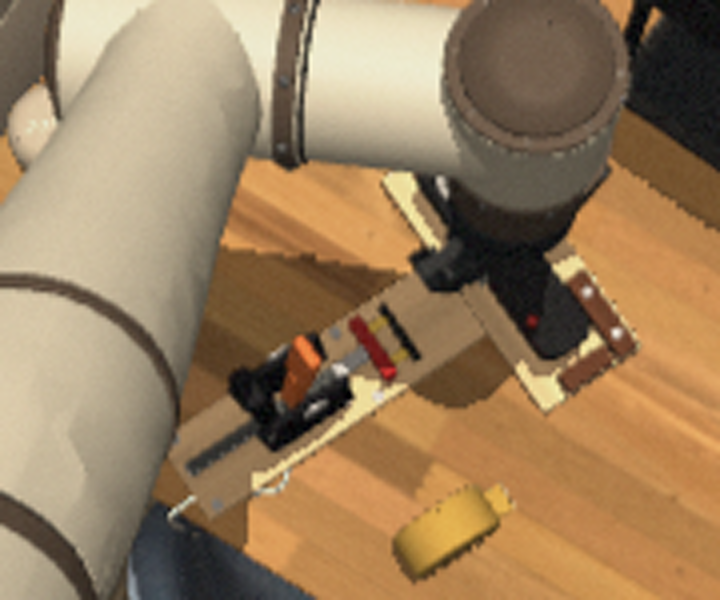

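Request:
{"api": "apply_moves", "payload": {
  "delta_rot": [
    [0,0,0],
    [0,0,0],
    [0,0,0],
    [0,0,0],
    [0,0,0],
    [0,0,0],
    [0,0,0]
  ],
  "xyz": [
    [-0.07,0.04,0],
    [0,0,0.3],
    [0,0,0.4],
    [0,0,0.3],
    [0,0,0.2],
    [0,0,0.15],
    [0,0,0]
  ],
  "hand": [1,1,1,1,1,1,1]
}}

```text
clock: 8.37
position: [600.1, -214.1, 14.1]
ee_rot: [-0.31, 0.951, 0.0, -0.001]
contact_force: [-3.2, -0.6, 5.4]
gripper_width: 38.3
grasp_force: 61.0
```

```bash
python3 - <<'E'
from h import *
s=arm.read_state();print("tcp clamp",L(s["position"]).round(1))
p=eyes.get_image("scene");f=p["frame"];save(p,"pics/s3.png")
cv2.imwrite("pics/d.png",cv2.resize(f[180:300,230:390,::-1],None,fx=5,fy=5,interpolation=cv2.INTER_CUBIC))
for x in nets.masks_of("remote",p)[:1]:
    X=L(pts(p,x["region"]));X=X[(X[:,2]<50)]
    print(x["score"],len(X),np.percentile(X,[1,50,99],axis=0).round(1))
go(W(-3.5,0,13),126.15)
E
```

```text
tcp clamp [[-3.8  0.7 14.1]]
0.74 464 [[-23.5 -78.1  19.3]
 [ -3.8 -20.8  29. ]
 [ 16.3  73.   31.4]]
t 8.47 pos [ 600.1 -214.1   14.1] yaw 126.16 zax [-2.5e-03 -1.0e-04 -1.0e+00] F [-3.9 -0.2  5.6] w 38.8 g 61.1
turn rows 0.002 shift rows [ 0.029 -0.014  0.045]
```

View pics/d.png

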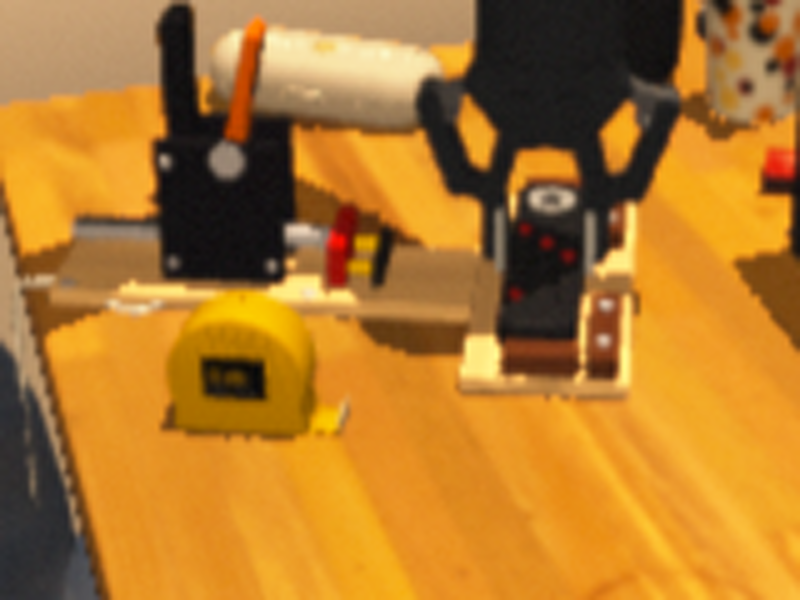

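Request:
{"api": "apply_moves", "payload": {
  "delta_rot": [
    [0,0,0],
    [0,0,0],
    [0,0,0],
    [0,0,0],
    [0,0,0],
    [0,0,0],
    [0,0,0],
    [0,0,0],
    [0,0,0],
    [0,0,0],
    [0,0,0],
    [0,0,0],
    [0,0,0],
    [0,0,0],
    [0,0,0],
    [0,0,0]
  ],
  "xyz": [
    [0,0,0],
    [0,0,0],
    [0,0,0],
    [0,0,0],
    [0,0,-0.2],
    [0,0,-0.5],
    [0,0,-1],
    [0,0,-1],
    [0,0,-1],
    [0,0,-1],
    [0,0,-1],
    [0,0,-1],
    [0,0,-1],
    [0,0,-0.5],
    [0,0,0],
    [0,0,0]
  ],
  "hand": [-0.5,-0.5,-0.5,-0.5,-0.5,-0.5,-0.5,-0.5,-0.5,-0.5,-0.5,-0.6,-0.6,-0.6,-0.6,-0.6]
}}

```text
clock: 9.8
position: [601.3, -213.8, 220.7]
ee_rot: [-0.31, 0.951, -0.0, 0.001]
contact_force: [-1.0, 0.2, -0.8]
gripper_width: 68.4
grasp_force: 0.0
```

```bash
python3 - <<'E'
from h import *
for c in ("scene","top"):
    p=eyes.get_image(c);save(p,f"pics/{c}4.png")
    for n in ("remote","trigger","handle","jaw","pad"):
      for x in nets.masks_of(n,p)[:1]:
        X=L(pts(p,x["region"]));X=X[X[:,2]<165]
        if n=="remote": X=X[(X[:,2]>20)&(X[:,2]<40)]; print(c,cv2.minAreaRect(X[:,:2].astype(np.float32)))
        if n=="trigger": X=X[X[:,2]>100]
        print(c,n,round(x["score"],2),len(X),np.percentile(X,[2,50,98],axis=0).round(1).tolist())
    X=L(pts(p,np.ones((400,640),bool)))
    h=X[(X[:,2]>105)&(X[:,2]<165)&(abs(X[:,1])<22)&(X[:,0]>-225)&(X[:,0]<-120)]
    print("upper",len(h),np.percentile(h,[1,10,50,90,99],axis=0).round(1).tolist())
go(W(-174,0,200),126.15)
E
```

```text
scene trigger 0.6 65 [[-162.8, -14.7, 101.4], [-154.2, -11.9, 124.9], [-147.7, -6.4, 149.1]]
scene handle 0.69 3056 [[-252.0, -99.9, 3.3], [-140.0, -19.9, 21.7], [37.9, 78.4, 146.7]]
scene jaw 0.73 310 [[-257.8, -26.1, 2.2], [-114.2, -5.1, 29.8], [-86.4, 70.0, 40.3]]
scene pad 0.41 106 [[-166.1, -14.7, 89.8], [-154.9, -10.6, 122.7], [-147.6, 4.1, 150.3]]
upper 247 [[-199.0, -17.2, 106.0], [-195.0, -15.1, 110.5], [-184.8, -11.9, 133.3], [-151.5, 2.0, 154.6], [-147.6, 7.7, 158.4]]
top ((-88.21226501464844, -38.87322998046875), (288.0423583984375, 191.43426513671875), 19.922897338867188)
top remote 0.72 575 [[-246.7, -95.7, 20.6], [-92.7, -9.9, 26.7], [35.2, 87.5, 39.3]]
top trigger 0.47 66 [[-164.9, -11.0, 102.4], [-157.2, -2.9, 138.0], [-149.1, 7.3, 150.7]]
top handle 0.61 2892 [[-252.7, -93.4, 6.2], [-103.1, -10.4, 12.0], [36.0, 35.8, 151.6]]
top jaw 0.83 207 [[-249.2, -18.0, 23.2], [-128.8, -0.4, 35.3], [-89.3, 16.5, 39.8]]
top pad 0.38 42 [[-97.4, -16.6, 12.4], [-91.8, 1.0, 25.9], [-87.7, 15.8, 29.8]]
upper 163 [[-199.3, -13.5, 106.4], [-196.6, -12.2, 116.4], [-186.1, -3.7, 149.0], [-151.8, 6.9, 157.2], [-148.2, 10.2, 158.6]]
t 10.4 pos [ 601.1 -213.9  218.8] yaw 126.16 zax [-3.e-04  0.e+00 -1.e+00] F [-0.4 -0.   0.7] w 68.4 g 0.0
turn rows 0.002 shift rows [0.066 6.824 0.753]
```

Request:
{"api": "apply_moves", "payload": {
  "delta_rot": [
    [0,0,0],
    [0,0,0],
    [0,0,0],
    [0,0,0],
    [0,0,0],
    [0,0,0],
    [0,0,0],
    [0,0,0],
    [0,0,0],
    [0,0,0],
    [0,0,0],
    [0,0,0],
    [0,0,0],
    [0,0,0],
    [0,0,0],
    [0,0,0]
  ],
  "xyz": [
    [0,0.5,0],
    [0.06,1,0],
    [0,1,0],
    [0,1,0],
    [0,1,0],
    [0,1,0],
    [0,1,0],
    [0,0.33,0.2],
    [0,0,0.6],
    [0,0,0.8],
    [0,0,0.8],
    [0,0,0.8],
    [0,0,0.7],
    [0,0,0.5],
    [0,0,0.04],
    [0,0,0]
  ],
  "hand": [-0.8,-0.8,-0.8,-0.8,-0.8,-0.8,-0.8,-0.8,-0.8,-0.8,-0.8,-0.8,-0.8,-0.8,-0.8,-0.8]
}}

```text
clock: 11.73
position: [499.1, -77.2, 107.4]
ee_rot: [-0.31, 0.951, 0.0, -0.001]
contact_force: [-0.2, -0.1, 0.2]
gripper_width: 76.7
grasp_force: 0.0
```

```bash
cat >> h.py <<'E'
def crop(p,n,r0,r1,c0,c1,k): cv2.imwrite(n,cv2.resize(p["frame"][r0:r1,c0:c1,::-1],None,fx=k,fy=k,interpolation=cv2.INTER_CUBIC))
def jawpos():
    "red pixels of the jaw, clamp frame"
    for c in ("top","scene"):
        p=eyes.get_image(c);hsv=cv2.cvtColor(p["frame"],cv2.COLOR_RGB2HSV).astype(int)
        red=((hsv[...,0]<6)|(hsv[...,0]>172))&(hsv[...,1]>170)&(hsv[...,2]>70)
        yel=(hsv[...,0]>20)&(hsv[...,0]<32)&(hsv[...,1]>170)&(hsv[...,2]>90)
        for n,m in (("red",red),("yel",yel)):
            X=L(pts(p,m));k=(abs(X[:,1])<30)&(X[:,0]>-130)&(X[:,0]<0)&(X[:,2]>8)&(X[:,2]<46)
            if n=="red": k&=X[:,0]<-28
            X=X[k]
            if len(X)>3: print(c,n,len(X),"x",np.percentile(X[:,0],[3,25,50,75,97]).round(1),"z",np.median(X[:,2]).round(1))
    return p
E
python3 - <<'E'
from h import *
print(L(arm.read_state()["position"]))
p=jawpos();crop(p,"pics/e.png",180,300,230,390,5)
go(W(-174,0,108),126.15)
E
```

```text
[[-1.73968340e+02 -9.68808134e-02  1.07367018e+02]]
top red 54 x [-115.8 -113.4 -111.4 -109.2 -107.3] z 38.5
scene red 52 x [-113.  -111.5 -109.1 -106.9 -105.4] z 36.3
scene yel 28 x [-104.6 -102.1  -98.7  -96.1  -81.9] z 23.9
t 11.83 pos [500.  -77.  108.7] yaw 126.17 zax [ 1.7e-03 -1.0e-04 -1.0e+00] F [ 0.2 -0.8  0.2] w 76.7 g 0.0
turn rows 0.004 shift rows [0.032 0.018 0.029]
```

View pics/e.png

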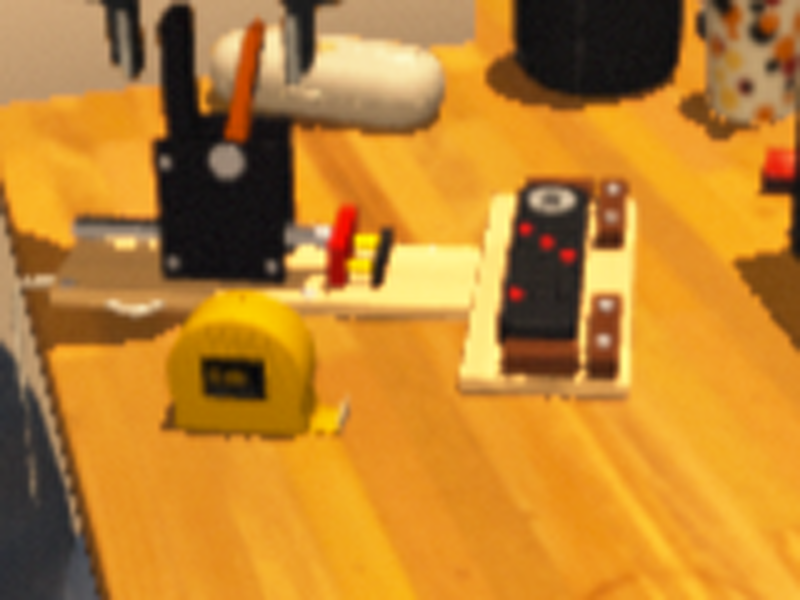

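Request:
{"api": "apply_moves", "payload": {
  "delta_rot": [
    [0,0,0],
    [0,0,0],
    [0,0,0],
    [0,0,0],
    [0,0,0],
    [0,0,0],
    [0,0,0],
    [0,0,0],
    [0,0,0],
    [0,0,0],
    [0,0,0],
    [0,0,0],
    [0,0,0],
    [0,0,0]
  ],
  "xyz": [
    [0,0,0],
    [0,-0.04,0],
    [0,0,0],
    [0,0,0],
    [0,0.06,0],
    [0,0.06,0],
    [0,0.06,0],
    [0,0.06,0],
    [0,0.06,0],
    [0,0.06,0],
    [0,0.06,0],
    [0,0.02,0],
    [0,0,0],
    [0,0,0]
  ],
  "hand": [-0.5,-0.27,-0.27,-0.27,-0.2,-0.13,-0.06,0.01,0.08,0.15,0.22,0.24,0.24,0.24]
}}

```text
clock: 13.0
position: [496.0, -69.9, 110.6]
ee_rot: [-0.311, 0.95, -0.002, 0.003]
contact_force: [1.7, -6.5, 8.0]
gripper_width: 32.9
grasp_force: 10.3
```

```bash
cat > st.py <<'E'
from h import *
import sys
print(L(arm.read_state()["position"]).round(1))
p=jawpos()
q=eyes.get_image("scene");hsv=cv2.cvtColor(q["frame"],cv2.COLOR_RGB2HSV).astype(int)
m=(hsv[...,0]>5)&(hsv[...,0]<14)&(hsv[...,1]>200);X=L(pts(q,m));X=X[(X[:,2]>95)&(X[:,2]<155)&(X[:,0]>-200)&(X[:,0]<-130)&(abs(X[:,1])<25)]
if len(X)>5: k=np.polyfit(X[:,2],X[:,0],1);print("trigger n",len(X),"slope",k[0].round(3),"x@126",np.polyval(k,126).round(1))
go(W(-174,0,108),126.15)
if len(sys.argv)>1: crop(p,sys.argv[1],180,300,230,390,5)
E
python3 st.py pics/f.png
```

```text
[[-181.7    1.8  110.6]]
top red 56 x [-105.2 -103.3 -101.4  -99.1  -96.8] z 38.8
scene red 52 x [-102.4 -100.8  -98.6  -96.2  -94.8] z 37.8
scene yel 29 x [-93.6 -90.9 -88.  -85.1 -81.4] z 24.1
trigger n 92 slope -0.136 x@126 -169.7
t 13.15 pos [496.  -69.9 110.7] yaw 126.25 zax [ 0.0066 -0.0021 -1.    ] F [ 1.  -5.9  9.3] w 32.8 g 10.4
turn rows 0.017 shift rows [ 0.071 -0.306  0.108]
```

View pics/f.png

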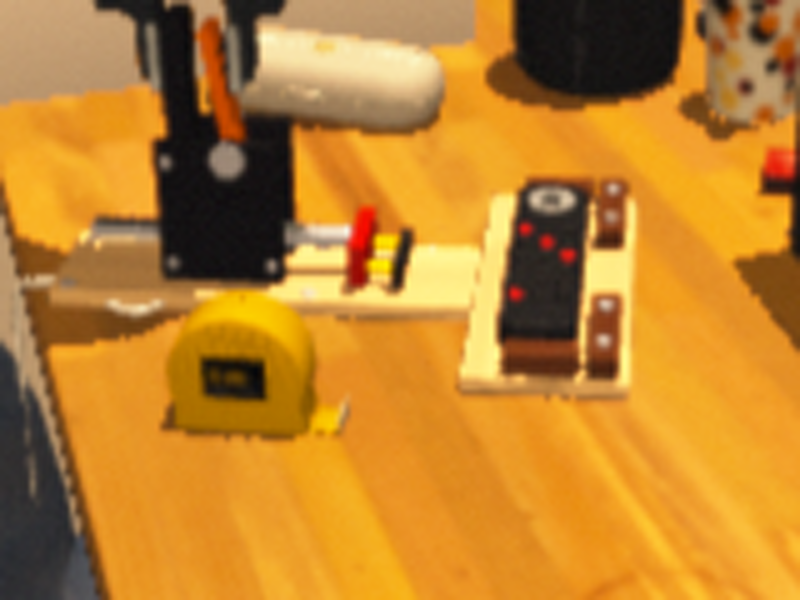

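Request:
{"api": "apply_moves", "payload": {
  "delta_rot": [
    [0,0,0],
    [0,0,0],
    [0,0,0],
    [0,0,0]
  ],
  "xyz": [
    [0,0.03,0],
    [0,0.02,0],
    [0,0,0],
    [0,0,0]
  ],
  "hand": [0.27,0.3,0.3,0.3]
}}

```text
clock: 13.48
position: [495.5, -69.0, 110.9]
ee_rot: [-0.311, 0.95, -0.002, 0.003]
contact_force: [1.1, -6.9, 9.1]
gripper_width: 30.2
grasp_force: 23.6
```

```bash
python3 st.py
```

```text
[[-182.7    1.8  110.9]]
top red 55 x [-102.9 -101.   -98.7  -96.9  -94.5] z 38.4
scene red 50 x [-100.1  -98.6  -96.3  -94.   -92.6] z 37.8
scene yel 29 x [-90.7 -87.8 -85.4 -82.2 -72.7] z 24.4
trigger n 102 slope -0.185 x@126 -172.8
t 13.63 pos [495.4 -69.1 110.9] yaw 126.26 zax [ 0.0069 -0.0024 -1.    ] F [ 1.1 -6.9  9.5] w 30.2 g 23.6
turn rows 0.018 shift rows [ 0.071 -0.346  0.117]
```

Request:
{"api": "apply_moves", "payload": {
  "delta_rot": [
    [0,0,0],
    [0,0,0],
    [0,0,0],
    [0,0,0],
    [0,0,0],
    [0,0,0],
    [0,0,0],
    [0,0,0],
    [0,0,0],
    [0,0,0],
    [0,0,0],
    [0,0,0],
    [0,0,0],
    [0,0,0],
    [0,0,0],
    [0,0,0],
    [0,0,0],
    [0,0,0],
    [0,0,0]
  ],
  "xyz": [
    [0,-0.09,0],
    [0,-0.09,0],
    [0,-0.09,0],
    [0,-0.09,0],
    [0,0,0],
    [0,0,0.04],
    [0,0,0],
    [0,0,0],
    [0,0.06,0],
    [0,0.06,0],
    [0,0.06,0],
    [0,0.06,0],
    [0,0.06,0],
    [0,0.06,0],
    [0,0.06,0],
    [0,0.04,0],
    [0,0,0],
    [0,0,0],
    [0,0,0]
  ],
  "hand": [0.15,0,-0.15,-0.27,-0.27,-0.27,-0.27,-0.27,-0.2,-0.13,-0.06,0.01,0.08,0.15,0.22,0.28,0.31,0.31,0.31]
}}

```text
clock: 15.22
position: [494.8, -69.3, 109.8]
ee_rot: [-0.311, 0.95, -0.004, 0.003]
contact_force: [6.3, -19.7, 4.3]
gripper_width: 30.2
grasp_force: 30.9
```

```bash
python3 st.py
```

```text
[[-182.9    1.1  109.8]]
top red 57 x [-93.9 -91.8 -89.5 -87.4 -85.5] z 37.9
scene red 49 x [-91.5 -89.3 -87.6 -85.8 -83.7] z 38.2
scene yel 28 x [-82.7 -79.9 -77.3 -74.3 -71.6] z 24.3
trigger n 96 slope -0.198 x@126 -172.5
t 15.37 pos [494.8 -69.3 109.8] yaw 126.27 zax [ 0.0081 -0.0057 -1.    ] F [  6.8 -20.2   4.4] w 30.2 g 30.8
turn rows 0.021 shift rows [ 0.045 -0.354  0.075]
```

Request:
{"api": "apply_moves", "payload": {
  "delta_rot": [
    [0,0,0],
    [0,0,0],
    [0,0,0],
    [0,0,0],
    [0,0,0],
    [0,0,0],
    [0,0,0],
    [0,0,0],
    [0,0,0],
    [0,0,0],
    [0,0,0],
    [0,0,0],
    [0,0,0],
    [0,0,0],
    [0,0,0],
    [0,0,0],
    [0,0,0],
    [0,0,0],
    [0,0,0],
    [0,0,0]
  ],
  "xyz": [
    [0,-0.09,0],
    [0,-0.09,0],
    [0,-0.09,0],
    [0,-0.09,0],
    [0,0,0],
    [0.03,0,0.04],
    [0,0,0],
    [0,0,0],
    [0,0,0],
    [0,0.05,0],
    [0,0.06,0],
    [0,0.06,0],
    [0,0.06,0],
    [0,0.06,0],
    [0,0.06,0],
    [0,0.05,0],
    [0,0,0],
    [0,0,0],
    [0,0,0],
    [0,0,0]
  ],
  "hand": [0.15,0,-0.2,-0.42,-0.42,-0.42,-0.42,-0.42,-0.3,-0.2,-0.13,-0.06,0.01,0.08,0.15,0.22,0.28,0.31,0.31,0.31]
}}

```text
clock: 17.03
position: [494.3, -69.7, 109.0]
ee_rot: [-0.311, 0.95, -0.005, 0.003]
contact_force: [8.6, -25.0, 3.5]
gripper_width: 30.3
grasp_force: 33.3
```

```bash
python3 st.py
```

```text
[[-182.8    0.5  109. ]]
top red 60 x [-85.3 -83.5 -81.2 -78.9 -76.8] z 38.0
scene red 50 x [-83.8 -81.1 -78.8 -77.2 -75.1] z 37.8
scene yel 24 x [-74.2 -71.5 -68.7 -65.7 -62.5] z 24.6
trigger n 100 slope -0.187 x@126 -172.9
t 17.18 pos [494.3 -69.7 109. ] yaw 126.28 zax [ 0.0093 -0.0067 -0.9999] F [  7.7 -23.8   3.6] w 30.0 g 33.3
turn rows 0.022 shift rows [ 0.02  -0.353  0.042]
```

Request:
{"api": "apply_moves", "payload": {
  "delta_rot": [
    [0,0,0],
    [0,0,0],
    [0,0,0],
    [0,0,0],
    [0,0,0],
    [0,0,0],
    [0,0,0],
    [0,0,0],
    [0,0,0],
    [0,0,0],
    [0,0,0],
    [0,0,0],
    [0,0,0],
    [0,0,0],
    [0,0,0],
    [0,0,0],
    [0,0,0],
    [0,0,0],
    [0,0,0],
    [0,0,0]
  ],
  "xyz": [
    [0,-0.12,0],
    [0,-0.12,0],
    [0,-0.12,0],
    [0,-0.12,0],
    [0,0,0],
    [0,0,0.02],
    [0,0,0],
    [0,0,0],
    [0,0.03,0],
    [0,0.05,0],
    [0,0.06,0],
    [0,0.06,0],
    [0,0.06,0],
    [0,0.06,0],
    [0,0.06,0],
    [0,0.04,0],
    [0,0,0],
    [0,0,0],
    [0,0,0],
    [0,0,0]
  ],
  "hand": [0.15,0,-0.2,-0.42,-0.42,-0.42,-0.42,-0.42,-0.3,-0.2,-0.13,-0.06,0.01,0.08,0.15,0.22,0.28,0.31,0.31,0.31]
}}

```text
clock: 18.85
position: [494.5, -69.7, 108.6]
ee_rot: [-0.311, 0.95, -0.004, 0.003]
contact_force: [5.1, -17.7, 8.3]
gripper_width: 29.8
grasp_force: 36.2
```

```bash
python3 st.py
```

```text
[[-182.7    0.7  108.6]]
top red 56 x [-76.2 -74.2 -72.1 -69.8 -67.4] z 37.9
scene red 48 x [-73.6 -71.2 -69.8 -67.9 -65.6] z 37.7
scene yel 28 x [-63.9 -61.4 -58.6 -55.8 -44.1] z 24.5
trigger n 96 slope -0.207 x@126 -172.2
t 19.0 pos [494.5 -69.6 108.5] yaw 126.27 zax [ 0.0083 -0.005  -1.    ] F [  5.8 -17.9   7.3] w 30.4 g 36.2
turn rows 0.02 shift rows [ 0.028 -0.349  0.025]
```

Request:
{"api": "apply_moves", "payload": {
  "delta_rot": [
    [0,0,0],
    [0,0,0],
    [0,0,0],
    [0,0,0],
    [0,0,0],
    [0,0,0],
    [0,0,0],
    [0,0,0],
    [0,0,0],
    [0,0,0],
    [0,0,0],
    [0,0,0],
    [0,0,0],
    [0,0,0],
    [0,0,0],
    [0,0,0],
    [0,0,0],
    [0,0,0],
    [0,0,0],
    [0,0,0]
  ],
  "xyz": [
    [0,-0.11,0],
    [0,-0.11,0],
    [0,-0.11,0],
    [0,-0.11,0],
    [0,0,0],
    [0,0,0.02],
    [0,0,0],
    [0,0,0],
    [0,0.03,0],
    [0,0.05,0],
    [0,0.06,0],
    [0,0.06,0],
    [0,0.06,0],
    [0,0.06,0],
    [0,0.06,0],
    [0,0.04,0],
    [0,0,0],
    [0,0,0],
    [0,0,0],
    [0,0,0]
  ],
  "hand": [0.15,0,-0.2,-0.42,-0.45,-0.45,-0.45,-0.42,-0.3,-0.2,-0.13,-0.06,0.01,0.08,0.15,0.22,0.28,0.31,0.31,0.31]
}}

```text
clock: 20.67
position: [495.1, -69.3, 108.4]
ee_rot: [-0.311, 0.95, -0.003, 0.004]
contact_force: [3.0, -12.9, 9.3]
gripper_width: 30.4
grasp_force: 38.0
```

Request:
{"api": "apply_moves", "payload": {
  "delta_rot": [
    [0,0,0],
    [0,0,0],
    [0,0,0],
    [0,0,0],
    [0,0,0],
    [0,0,0],
    [0,0,0],
    [0,0,0],
    [0,0,0],
    [0,0,0],
    [0,0,0],
    [0,0,0],
    [0,0,0],
    [0,0,0],
    [0,0,0],
    [0,0,0],
    [0,0,0],
    [0,0,0],
    [0,0,0],
    [0,0,0]
  ],
  "xyz": [
    [0,-0.11,0],
    [0,-0.11,0],
    [0,-0.11,0],
    [0,-0.11,0],
    [0,0,0],
    [0,0,0.02],
    [0,0,0],
    [0,0,0],
    [0,0.03,0],
    [0,0.05,0],
    [0,0.06,0],
    [0,0.06,0],
    [0,0.06,0],
    [0,0.06,0],
    [0,0.06,0],
    [0,0.04,0],
    [0,0,0],
    [0,0,0],
    [0,0,0],
    [0,0,0]
  ],
  "hand": [0.15,0,-0.2,-0.42,-0.45,-0.45,-0.45,-0.42,-0.3,-0.2,-0.13,-0.06,0.01,0.08,0.15,0.22,0.28,0.31,0.31,0.31]
}}

```text
clock: 22.33
position: [495.1, -69.4, 107.8]
ee_rot: [-0.311, 0.95, -0.003, 0.004]
contact_force: [2.3, -10.7, 9.3]
gripper_width: 29.9
grasp_force: 40.7
```

```bash
python3 st.py pics/g.png
```

```text
[[-182.6    1.3  107.8]]
top red 59 x [-49.3 -47.2 -45.2 -43.  -40.6] z 38.2
scene red 47 x [-47.5 -44.9 -42.5 -40.9 -39.1] z 38.8
scene yel 31 x [-37.7 -35.2 -32.5 -29.6 -26.8] z 23.3
trigger n 99 slope -0.235 x@126 -172.4
t 22.48 pos [495.1 -69.4 107.8] yaw 126.28 zax [ 0.0087 -0.0035 -1.    ] F [  1.9 -10.4  10.2] w 30.3 g 40.7
turn rows 0.021 shift rows [ 0.053 -0.344 -0.004]
```

View pics/g.png

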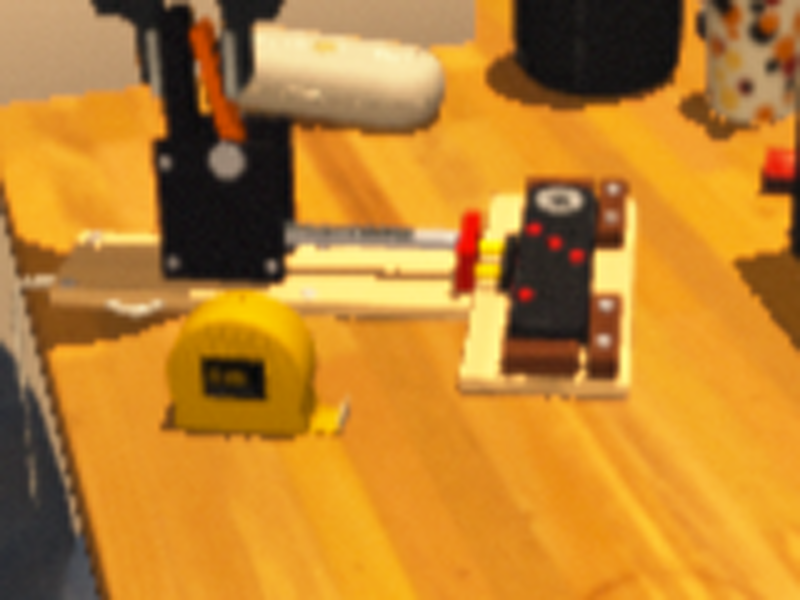

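Request:
{"api": "apply_moves", "payload": {
  "delta_rot": [
    [0,0,0],
    [0,0,0],
    [0,0,0],
    [0,0,0],
    [0,0,0],
    [0,0,0],
    [0,0,0],
    [0,0,0],
    [0,0,0],
    [0,0,0],
    [0,0,0],
    [0,0,0],
    [0,0,0],
    [0,0,0]
  ],
  "xyz": [
    [0,-0.11,0],
    [0,-0.11,0],
    [0,-0.11,0],
    [0,-0.11,0],
    [0,0,0],
    [0.03,0,0],
    [0,0,0],
    [0,0,0],
    [0,0.03,0],
    [0,0.05,0],
    [0,0.06,0],
    [0,0.04,0],
    [0,0,0],
    [0,0,0]
  ],
  "hand": [0.15,0,-0.2,-0.42,-0.45,-0.45,-0.45,-0.42,-0.3,-0.2,-0.13,-0.05,-0.05,-0.05]
}}

```text
clock: 23.65
position: [497.0, -74.5, 106.4]
ee_rot: [-0.311, 0.95, -0.002, 0.002]
contact_force: [2.3, -8.8, 4.2]
gripper_width: 44.7
grasp_force: 4.3
```

```bash
python3 st.py
```

```text
[[-177.4   -0.2  106.4]]
top red 61 x [-46.8 -45.4 -42.7 -40.5 -38.5] z 37.6
scene red 45 x [-44.9 -42.3 -40.1 -39.2 -36.7] z 39.0
scene yel 26 x [-35.2 -32.6 -30.1 -27.6 -24.5] z 24.5
trigger n 78 slope 0.081 x@126 -159.8
t 23.8 pos [497.1 -74.5 106.4] yaw 126.23 zax [ 0.0058 -0.0023 -1.    ] F [ 3.2 -9.   4.4] w 45.0 g 4.3
turn rows 0.014 shift rows [-0.005 -0.132 -0.064]
```

Request:
{"api": "apply_moves", "payload": {
  "delta_rot": [
    [0,0,0],
    [0,0,0],
    [0,0,0],
    [0,0,0]
  ],
  "xyz": [
    [0,0.04,0],
    [0,0.03,0],
    [0,0,0],
    [0,0,0]
  ],
  "hand": [0,0.04,0.04,0.04]
}}

```text
clock: 24.13
position: [496.6, -73.3, 106.8]
ee_rot: [-0.311, 0.95, -0.002, 0.003]
contact_force: [3.7, -9.7, 6.9]
gripper_width: 41.2
grasp_force: 4.8
```

```bash
python3 st.py; python3 - <<'E'
from h import *
p=eyes.get_image("scene");crop(p,"pics/i.png",205,265,305,385,10)
E
```

```text
[[-178.6    0.2  106.8]]
top red 60 x [-45.4 -43.6 -41.5 -38.9 -36.8] z 38.5
scene red 46 x [-42.5 -41.  -39.7 -37.2 -35.1] z 36.9
scene yel 20 x [-33.1 -32.2 -29.5 -27.3 -24.5] z 24.2
trigger n 86 slope 0.095 x@126 -163.1
t 24.28 pos [496.6 -73.3 106.8] yaw 126.25 zax [ 0.007  -0.0026 -1.    ] F [ 3.3 -9.9  5.9] w 41.3 g 4.8
turn rows 0.016 shift rows [ 0.009 -0.184 -0.045]
```

View pics/i.png

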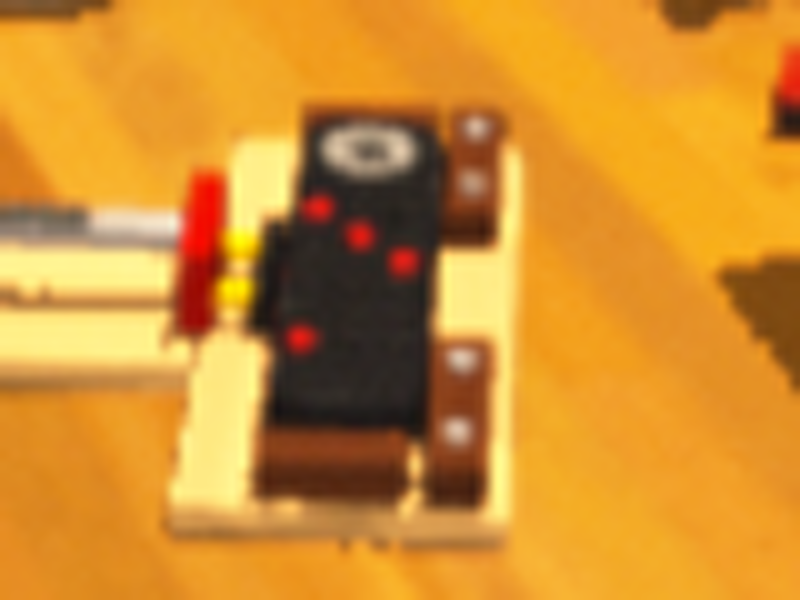

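Request:
{"api": "apply_moves", "payload": {
  "delta_rot": [
    [0,0,0],
    [0,0,0],
    [0,0,0],
    [0,0,0]
  ],
  "xyz": [
    [0,0.04,0],
    [0,0.03,0],
    [0,0,0],
    [0,0,0]
  ],
  "hand": [0.08,0.11,0.11,0.11]
}}

```text
clock: 24.67
position: [496.2, -72.2, 107.0]
ee_rot: [-0.311, 0.95, -0.003, 0.003]
contact_force: [4.5, -11.1, 5.1]
gripper_width: 37.9
grasp_force: 6.2
```

```bash
python3 st.py; python3 - <<'E'
from h import *
p=eyes.get_image("scene");crop(p,"pics/j.png",205,265,305,385,10)
E
```

```text
[[-179.7    0.5  107. ]]
top red 56 x [-44.3 -42.6 -40.3 -38.2 -35.8] z 38.7
scene red 43 x [-42.4 -39.9 -37.9 -37.1 -34.4] z 38.1
scene yel 20 x [-33.1 -32.1 -29.8 -27.3 -24.5] z 24.1
trigger n 78 slope -0.016 x@126 -164.0
t 24.82 pos [496.2 -72.2 107.1] yaw 126.25 zax [ 0.0083 -0.0032 -1.    ] F [  4.7 -10.8   5.5] w 38.0 g 6.2
turn rows 0.017 shift rows [ 0.02  -0.226 -0.036]
```

View pics/j.png

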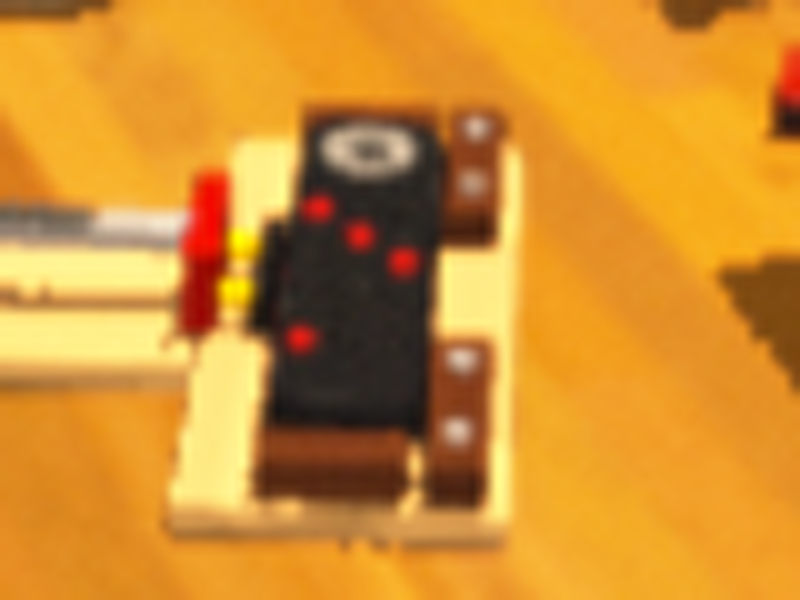

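Request:
{"api": "apply_moves", "payload": {
  "delta_rot": [
    [0,0,0],
    [0,0,0],
    [0,0,0],
    [0,0,0],
    [0,0,0]
  ],
  "xyz": [
    [0,0.03,0],
    [0,0.03,0],
    [0,0,0],
    [0,0,0],
    [0,0,0]
  ],
  "hand": [0.14,0.17,0.17,0.17,0.17]
}}

```text
clock: 25.28
position: [495.9, -71.8, 107.5]
ee_rot: [-0.311, 0.95, -0.004, 0.004]
contact_force: [5.9, -15.8, 5.7]
gripper_width: 35.9
grasp_force: 12.4
```

```bash
python3 st.py; python3 - <<'E'
from h import *
p=eyes.get_image("scene");crop(p,"pics/k.png",205,265,305,385,10)
E
```

```text
[[-180.2    0.6  107.5]]
top red 60 x [-43.1 -41.5 -39.1 -36.9 -34.6] z 38.1
scene red 45 x [-40.4 -39.6 -37.1 -34.8 -33.8] z 38.8
scene yel 16 x [-32.2 -29.9 -28.5 -27.  -24.3] z 24.1
trigger n 83 slope -0.011 x@126 -166.3
t 25.43 pos [495.9 -71.8 107.5] yaw 126.28 zax [ 0.0095 -0.0044 -0.9999] F [  5.8 -16.3   5.9] w 35.7 g 12.3
turn rows 0.022 shift rows [ 0.023 -0.249 -0.019]
```

View pics/k.png

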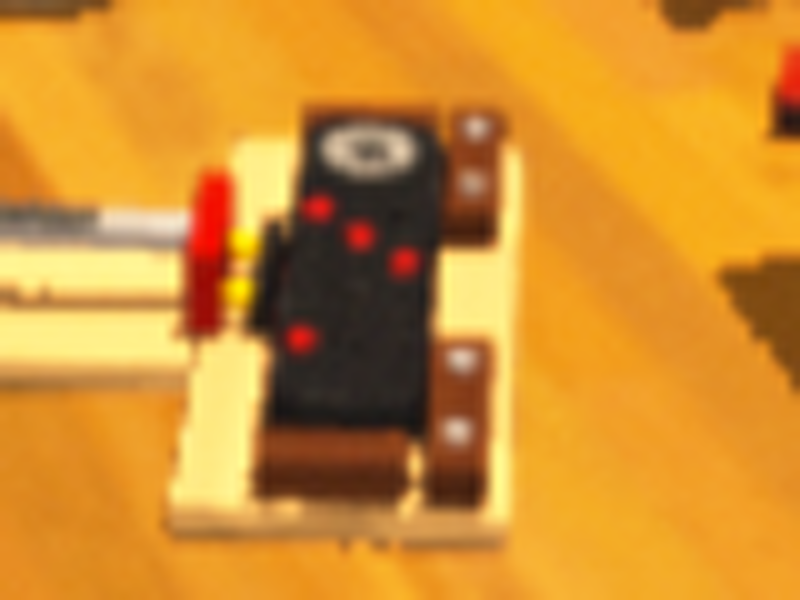

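```bash
python3 -c "
from bench import arm
print(arm.job_done())"
```

```text
the job is handed in; nothing more can be done
None
```

The remote lies flat in the jig pocket, buttons up and against the far stops. I pumped the trigger until the pad's spring pins were pressed about 6 mm of 12 by image estimate, and handed the job in at about 25 s with the trigger still held squeezed; the three bystander items were not touched.

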